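Fit a spring channel nut post in the strut rail

ROBOT

A 7-joint arm with a two-finger parallel gripper is mounted at the origin on a cart in front of the work surface, level with it; the furniture and walls round the work are solid. World frame = base frame: x ahead of the robot, y to its left, z up, the work surface at z = 0. Lengths are in m, angles in rad, forces in N, time in s.
With the tool pointing down it reaches from about 0.35 to 0.9 m from the base axis. Payload 8.1 kg.
Tool frame: the origin (TCP) lies at the very end of the fingers, on their centre line; the grasp point (between the pads) lies 19 mm behind it; z points along the fingers, y is the line along which they close (so a half turn about z gives the same grasp; the last joint's range is limited). The gripper opens to 92 mm and grips with 3 to 60 N. Pads are 19 mm wide; open, the fingers measure 130 mm over their backs; the gripper's body (75 mm by 190 mm) begins 47 mm behind the grasp point.
Start: joints at [1.174, 0.434, 0.025, 1.573, -0.012, 1.134, -0.075], TCP at [0.181, -0.598, 0.227] pointing down, gripper open.
Joint ranges: [-2.62, 2.62], [-0.44, 2.09], [-1.27, 1.32], [0.08, 2.57], [-1.32, 4.46], [0.12, 2], [-2.74, 2.74]. Speed limits (rad/s): [2.22, 2.22, 3.01, 3.01, 3.14, 3.14, 3.14].

INTERFACE

Orientations are given as a rotation vector (axis times angle).
In Python, from cell import readout, cams, job gives the robot as it stands.
- The arm moves only by the tool drive_tool, never from a script. Its argument "commands" is a list of rows, each a list of 3 entries, a list of its own where there are three numbers: the turn, a rotation vector about the tool's x, y, z in rad, then the shift along the tool's x, y, z in cm, then the gripper's target within -1 to 1 (fully open at 1, half-way at 0, shut at -1). A call has 1 to 20 rows; each row is the pose to reach, as a shift and turn from the pose commanded when the call began, along the tool's axes at that moment; what a row does not reach only later rows make up. A row lasts 1/12 s, in which the tool goes at most 41.7 mm and 7.16 degrees, less where a joint would pass 70% of its speed; a pose out of reach is approached as far as the arm can. A call with a gripper value outside its range is refused whole. The fingers move at their own pace and stop on an object; "newtons" is the grip in N (left out, the last holds). Time passes only in rows, so rows that repeat a pose let the fingers close. It gives the time, the measured TCP pose, the force, the opening and the grip force at its end, in the units of the state.
- readout.observe(): the state, without advancing time (a new reading comes with each control period).
- cams.get_image(name): name is "side" or "top"; returns the picture (480x640x3 uint8, blue, green, red); there is no depth.
- cams.camera_info(name): a dict with "camera_matrix" (3x3 intrinsics, pixels), "R" (3x3) and "t" (3): a world point X has camera coordinates R X + t. Camera axes: x right, y down, z forward; pixel columns grow to the right and rows downward; lengths in m; the calibration is good to about 2 mm. A picture is of the moment at which its call begins. camera_info takes no time and is no camera call.
- job.sign_off(): hands the job in; it is judged then, once.
The state is a dict: "clock": time; "joints": joint angles; "dq": joint speeds; "joint_efforts": joint torques, N m; "position": TCP position; "ee_rot": TCP orientation; "force": force on the tool from outside, world axes, zero at the start; "ft_torque": the same for the moment, N m; "width": opening from 0.0 (shut) to 1.0 (fully open); "gripper_force": force on a finger pad.
Only numpy, scipy, OpenCV 4.12 (cv2) and the standard library are available. Lean on these libraries where they do the work, as an engineer would, in place of code of your own. Each camera call takes 0.05 s, during which the arm holds its last target. There are 200 camera calls.

TASK

The strut rail lacks its middle guide post: take the long hexagonal post with its spring channel nut from the wooden block, lower the nut lengthwise into the rail's slot midway between the two fitted posts, press it gently down against its spring until the nut is under the lips, and turn it a quarter turn clockwise seen from above. Then let the spring lift it so that both grooves catch the lips, and leave it standing straight and crosswise like its neighbours. Feel your way in and never push it against the rail with more than 20 N; leave the short post and everything else where they are.

Things in the scene. Friction and masses are not known exactly. Their poses are not given: they have to be found in the camera images.
- long_post: Loose plain steel post, 0.16 kg, to be fitted. Its foot is a nut bar 35 x 20 mm, 10.5 mm thick; origin at the centre of the bar's underside, x along its 35 mm, y across, z up. A conical coil spring (16 mm across, 11 mm at its lower end) hangs under it to 31 mm below the origin; it gives 0.8 N per mm and is solid after 11.7 mm. It starts upright in a bore of the block, the bar on the block's top. A half turn about z changes nothing.
- post_top (a point): Centre of the long post's top, 70.5 mm over the post's origin. The hexagonal post is 17 mm across flats and 60 mm tall from the bar's top upward; one pair of flats faces the bar's +y and -y. Axes as the post's.
- nut_grooves (a point): Point on the long post's axis 6.5 mm over its origin: the floor of the two grooves in the bar's top, 4 mm deep, along the bar's y, 10.2 to 14.5 mm each side of the middle. The +x-y and -x+y corners of the bar are rounded (17.5 mm from the axis), so in the rail it turns only clockwise from above; the square corners stop it 3 degrees past a quarter turn.
- rail: Fixed rail; this is the pose of its 95 x 360 x 8 mm grey base plate: origin under its centre, y along, x across, z up. On it a steel strut channel 41 x 41 x 300 mm, slot upward, bolted through slotted holes: it may sit up to 8 mm to either side (x) and, on shims, up to 3 mm higher than the heights given here. Posts like the loose one stand in it at y = +-95 mm, tops at z = 106 mm; the free place is y = 0.
- rail_mid (a point): Nominal middle of the slot's mouth, on the plate's centre line midway between the fitted posts, 49 mm over the table: the channel's top (real one: up to 8 mm aside across, up to 3 mm higher). Slot 22 mm wide, edges square; inside floor 38.5 mm below the top, inner walls 18 mm from the slot's middle.
- rail_lips (a point): Nominal slot middle at the lips' lower edges, z = 42 mm (same play); lips 2.5 mm thick. Nominal heights of the nut's origin, plus 0 to 3 mm for the shims: its spring touches the floor at z = 41.5 mm; it can turn under 31.5 mm; its spring is solid at 29.8 mm; both grooves caught on the lips 35.5 mm; turned but not caught 31.5 mm or less.
- short_post: Not to be used: the same nut and spring with a post only 25 mm tall, in the other bore of the block. Origin under its nut bar.
- block: Fixed wooden block, 56 x 130 mm, 45 mm tall, long side along its y; origin under its centre; two bores 23 mm wide at y = +-31 mm hold the long and the short post, either way round.
- gauge_block: Bystander: steel setting gauge 30 x 60 x 42 mm, origin under its centre.
- spanner: Bystander: flat spanner 154 mm long along its y, 8 mm thick, origin under its centre.
- caliper: Bystander: slide caliper 200 mm long along its y, 12 mm thick, origin under its centre.
- glue_can: Bystander: tin 69 mm across, 76 mm tall, origin under its centre.

How it is judged:
On the way, in this order (a step that is already met when the one before it is completed fails the run):
1. the nut lies lengthwise in the slot near the middle of the rail, pressed down under the lips (z of long_post in the frame of rail between 0.025 and 0.0347 m and x of long_post in the frame of rail between -0.0105 and 0.0105 m and y of long_post in the frame of rail between -0.015 and 0.015 m and angle between the x axis of long_post and the y axis of rail, either way round below 0.2 rad), for 0.1 s.
2. the nut is turned crosswise under the lips (angle between the x axis of long_post and the x axis of rail, either way round below 0.2 rad and z of long_post in the frame of rail below 0.0397 m and x of long_post in the frame of rail between -0.0105 and 0.0105 m), for 0.1 s.
At the end, for the whole second after the job is handed in: The long post's nut is caught with both grooves on the lips (origin 35.0 to 39.7 mm over the base plate's underside), crosswise within 5 degrees, in the slot (within 10.5 mm of the plate's centre line), within 10 mm of midway between the fitted posts, upright within 3.4 degrees and at rest (z of long_post in the frame of rail between 0.035 and 0.0397 m and x of long_post in the frame of rail between -0.0105 and 0.0105 m and y of long_post in the frame of rail between -0.01 and 0.01 m and angle between the x axis of long_post and the x axis of rail, either way round below 0.09 rad and angle between long_post's own z axis and vertical below 0.06 rad and linear speed of long_post below 0.01 m/s); the robot touches nothing.
It fails at once if the long post is forced against the rail with more than 20 N (contact force between long_post and rail above 20 N).
It fails at once if the short post or a bystander is moved more than 20 mm (distance of any of short_post, gauge_block, spanner, caliper, glue_can from where it was at the start of the episode above 0.02 m).
It also fails if it takes over 67 s, if anything falls off the work surface, if the arm or the gripper's body presses on something with over 40 N, if the wrist force passes 120 N, or if a joint passes its speed limit or range.

## Working session

There is one attempt and no reset: what is moved stays moved. The work goes in short steps, Python scripts to look and compute and a tool call to move; the robot and the scene stay as the last step left them, time stands still between calls to the robot, and variables do not carry over. Pictures are saved under pics/ and viewed, at most 10 in all, crops included, and the job is handed in when it is done.

Besides the shell and the picture viewer there is one more tool, called by a JSON object that holds its "method" and its "body". drive_tool: Moves the arm, as the interface text tells. Its arguments: {"type":"object","properties":{"commands":{"type":"array"},"newtons":{"type":"number"}},"required":["commands"]}

```bash
mkdir -p pics; cat > h.py <<'E'
import numpy as np, cv2
from cell import readout, cams, job
def ray(n,u,v):
    c=cams.camera_info(n);K=np.array(c['camera_matrix']);R=np.array(c['R']);t=np.array(c['t']).ravel()
    return -R.T@t, R.T@np.linalg.inv(K)@np.array([u,v,1.])
def onz(n,u,v,z):
    o,d=ray(n,u,v); return o+d*(z-o[2])/d[2]
def proj(n,X):
    c=cams.camera_info(n);p=np.array(c['camera_matrix'])@(np.array(c['R'])@np.array(X)+np.array(c['t']).ravel()); return p[:2]/p[2]
E
python3 - <<'E'
from h import *
for n in('top','side'):
    cv2.imwrite(f'pics/{n}0.png',cams.get_image(n)); print(n,ray(n,320,240),cams.camera_info(n)['camera_matrix'])
s=readout.observe();print(s['position'],s['ee_rot'],s['force'],s['width'])
E
```

```text
top (array([0.34185462, 0.0914482 , 1.08656414]), array([ 0.19333052, -0.0033592 , -0.98134888])) [[467.95587378   0.         311.94532296]
 [  0.         467.95587378 234.51606378]
 [  0.           0.           1.        ]]
side (array([0.34320345, 0.97778672, 0.56943915]), array([ 0.20606124, -0.86487816, -0.45774209])) [[521.97383792   0.         319.7404365 ]
 [  0.         521.97383792 240.90968145]
 [  0.           0.           1.        ]]
[ 0.18079759 -0.59781333  0.22604269] [-3.10645440e+00 -4.59440145e-01  5.14024316e-04] [-0.30022586  0.25049524 -0.19322533] 0.9982876949177442
```

View pics/top0.png

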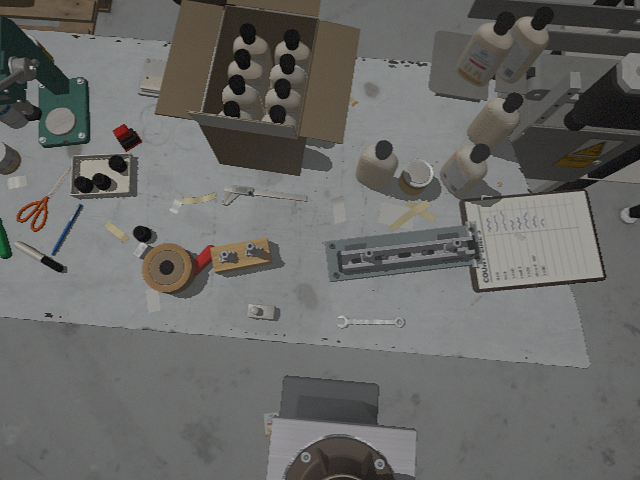

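View pics/side0.png

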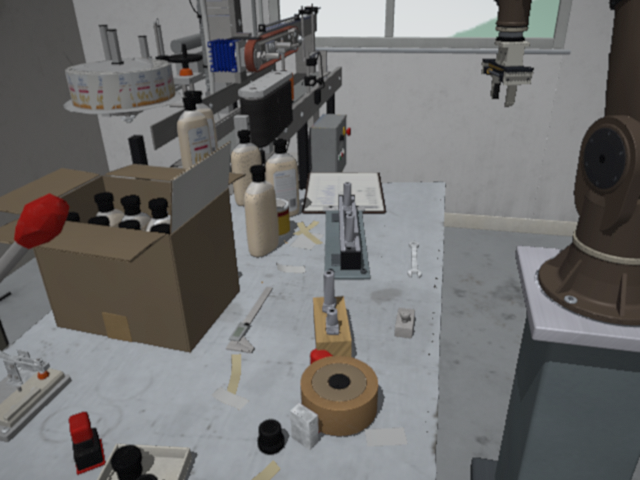

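```bash
python3 - <<'E'
import cv2,numpy as np
a=cv2.imread('pics/top0.png');b=cv2.imread('pics/side0.png')
r=lambda i,x0,x1,y0,y1,f:cv2.resize(i[y0:y1,x0:x1],None,fx=f,fy=f,interpolation=cv2.INTER_CUBIC)
A=r(a,205,285,225,285,5) ; B=r(a,320,480,220,285,5)
c=np.zeros((600,800,3),np.uint8);c[:300,:400]=A;c[:300,400:]=r(b,300,380,250,310,5)[:, :400];
B=r(a,320,480,223,283,5);c[300:]=B;cv2.imwrite('pics/c1.png',c)
E
```

```text
(no output)
```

View pics/c1.png

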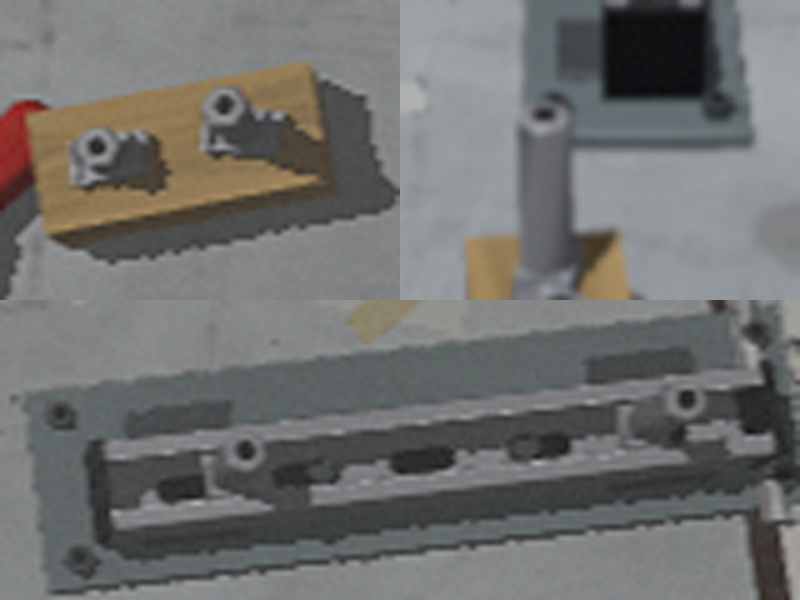

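```bash
python3 - <<'E'
from h import *
p=onz('top',249.8,245.8,.1155);q=onz('top',205+97/5,225+147/5,.0805)
f1=onz('top',369,253,.1075);f2=onz('top',457.4,243,.1075)
print('long',p,'short',q,'f',f1,f2,'mid',(f1+f2)/2,'d',np.linalg.norm(f1-f2))
d=f1-f2;print('rail ang',np.degrees(np.arctan2(d[1],d[0])))
# block top corners from crop
for u,v in((33,112),(308,66),(330,183),(48,235)):print(onz('top',205+u/5,225+v/5,.045)[:2])
d=q-p;print('blk ang',np.degrees(np.arctan2(d[1],d[0])),np.linalg.norm(d[:2]))
# long bar ends, sides
print('side long top',onz('side',300+147/5,250+18/5+0,.1155),proj('side',p))
# rail plate corners z=8
for u,v in((25,395),(735,318),(48,590)):print(onz('top',320+u/5,223+v/5,.008)[:2])
E
```

```text
long [0.507645   0.23448997 0.1155    ] short [0.48983895 0.29247806 0.0805    ] f [ 0.51594401 -0.01777519  0.1075    ] [ 0.55416371 -0.20414461  0.1075    ] mid [ 0.53505386 -0.1109599   0.1075    ] d 0.1902480113888364
rail ang 101.58924706794353
[0.50839996 0.33037053]
[0.5404692 0.2089331]
[0.48805493 0.19332978]
[0.45359227 0.3163619 ]
blk ang 107.06983391867487 0.06066032022410718
side long top [0.51892347 0.1692842  0.1155    ] [327.96808634 272.38887989]
[0.4114557  0.06418361]
[ 0.47532775 -0.25876129]
[0.32571634 0.04673262]
```

```bash
cat >> h.py <<'E'
from scipy.spatial.transform import Rotation as Ro
def st():
    s=readout.observe();R=Ro.from_rotvec(s['ee_rot']);M=R.as_matrix()
    print('t',s['clock'],'p',np.round(s['position'],4),'yaw_y',round(np.degrees(np.arctan2(M[1,1],M[0,1])),2),'zax',np.round(M[:,2],4),'F',np.round(s['force'],2),'w',round(s['width'],3),'g',s['gripper_force'],'q7',round(s['joints'][6],2),flush=True)
    return s,M
def to(P,yaw=None):
    """tool-frame shift (cm) and turn (rad) to reach P, pointing straight down with tool y at yaw deg"""
    s,M=st(); d=M.T@(np.array(P)-s['position'])*100
    r=np.zeros(3)
    if yaw is not None:
        a=np.radians(yaw);y=np.array([np.cos(a),np.sin(a),0]);z=np.array([0,0,-1.]);W=np.c_[np.cross(y,z),y,z]
        r=Ro.from_matrix(M.T@W).as_rotvec()
    print('->',P,'turn',np.round(r,4),'shift cm',np.round(d,2))
E
python3 - <<'E'
from h import *
to([.45,-.25,.226],-30); to([.507,.2345,.20],17); to([.507,.2345,.0825],17)
E
```

```text
t 0.1 p [ 0.1808 -0.5978  0.226 ] yaw_y -73.17 zax [-5.0e-04  1.3e-03 -1.0e+00] F [-0.3   0.25 -0.19] w 0.998 g 0.0 q7 -0.08
-> [0.45, -0.25, 0.226] turn [-1.400e-03 -4.000e-04 -7.535e-01] shift cm [ 3.584e+01 -2.550e+01  3.000e-02]
t 0.1 p [ 0.1808 -0.5978  0.226 ] yaw_y -73.17 zax [-5.0e-04  1.3e-03 -1.0e+00] F [-0.3   0.25 -0.19] w 0.998 g 0.0 q7 -0.08
-> [0.507, 0.2345, 0.2] turn [-1.2000e-03 -1.0000e-03 -1.5738e+00] shift cm [ 55.32 -70.22   2.69]
t 0.1 p [ 0.1808 -0.5978  0.226 ] yaw_y -73.17 zax [-5.0e-04  1.3e-03 -1.0e+00] F [-0.3   0.25 -0.19] w 0.998 g 0.0 q7 -0.08
-> [0.507, 0.2345, 0.0825] turn [-1.2000e-03 -1.0000e-03 -1.5738e+00] shift cm [ 55.32 -70.21  14.44]
```

{"method": "drive_tool", "body": {"commands": [[[0, 0, -0.75], [35.8, -25.5, 0], 1], [[0, 0, -0.75], [35.8, -25.5, 0], 1], [[0, 0, -0.75], [35.8, -25.5, 0], 1], [[0, 0, -0.75], [35.8, -25.5, 0], 1], [[0, 0, -0.75], [35.8, -25.5, 0], 1], [[0, 0, -0.75], [35.8, -25.5, 0], 1], [[0, 0, -0.75], [35.8, -25.5, 0], 1], [[0, 0, -0.75], [35.8, -25.5, 0], 1], [[0, 0, -0.75], [35.8, -25.5, 0], 1], [[0, 0, -0.75], [35.8, -25.5, 0], 1], [[-0.001, -0.001, -1.574], [55.3, -70.2, 2.7], 1], [[-0.001, -0.001, -1.574], [55.3, -70.2, 2.7], 1], [[-0.001, -0.001, -1.574], [55.3, -70.2, 2.7], 1], [[-0.001, -0.001, -1.574], [55.3, -70.2, 2.7], 1], [[-0.001, -0.001, -1.574], [55.3, -70.2, 2.7], 1], [[-0.001, -0.001, -1.574], [55.3, -70.2, 2.7], 1], [[-0.001, -0.001, -1.574], [55.3, -70.2, 2.7], 1], [[-0.001, -0.001, -1.574], [55.3, -70.2, 2.7], 1], [[-0.001, -0.001, -1.574], [55.3, -70.2, 2.7], 1], [[-0.001, -0.001, -1.574], [55.3, -70.2, 2.7], 1]]}}

```text
clock: 1.77
position: [0.494, 0.145, 0.2043]
ee_rot: [1.869, 2.524, -0.002]
force: [1.9, -0.0, 0.5]
width: 0.999
gripper_force: 0.0
```

```bash
python3 - <<'E'
from h import *
to([.507,.2345,.19],17)
E
```

```text
t 1.7667 p [0.494  0.145  0.2043] yaw_y 16.98 zax [ 1.0e-04 -1.6e-03 -1.0e+00] F [ 1.93 -0.05  0.47] w 0.999 g 0.0 q7 -0.33
-> [0.507, 0.2345, 0.19] turn [-0.0004  0.0016 -0.0004] shift cm [8.18 3.86 1.41]
```

{"method": "drive_tool", "body": {"commands": [[[0, 0.0016, 0], [8.2, 3.9, 1.4], 1], [[0, 0.0016, 0], [8.2, 3.9, 1.4], 1], [[0, 0.0016, 0], [8.2, 3.9, 1.4], 1], [[0, 0.0016, 0], [8.2, 3.9, 1.4], 1], [[0, 0.0016, 0], [8.2, 3.9, 1.4], 1], [[0, 0.0016, 0], [8.2, 3.9, 1.4], 1]]}}

```text
clock: 2.27
position: [0.5076, 0.2314, 0.1902]
ee_rot: [1.87, 2.524, -0.002]
force: [-0.1, -0.7, -0.2]
width: 0.999
gripper_force: 0.0
```

```bash
python3 - <<'E'
from h import *
to([.507,.2345,.14],17);to([.507,.2345,.0825],17)
a=cams.get_image('top');b=cams.get_image('side')
r=lambda i,x0,y0:cv2.resize(i[y0:y0+120,x0:x0+80],None,fx=5,fy=5,interpolation=cv2.INTER_CUBIC)
cv2.imwrite('pics/c2.png',np.hstack([r(a,205,180),r(b,290,210)]))
E
```

```text
t 2.2667 p [0.5076 0.2314 0.1902] yaw_y 16.93 zax [-6.0e-04 -1.1e-03 -1.0e+00] F [-0.07 -0.75 -0.22] w 0.999 g 0.0 q7 -0.5
-> [0.507, 0.2345, 0.14] turn [-0.0009  0.0008 -0.0012] shift cm [0.32 0.04 5.02]
t 2.2667 p [0.5076 0.2314 0.1902] yaw_y 16.93 zax [-6.0e-04 -1.1e-03 -1.0e+00] F [-0.07 -0.75 -0.22] w 0.999 g 0.0 q7 -0.5
-> [0.507, 0.2345, 0.0825] turn [-0.0009  0.0008 -0.0012] shift cm [ 0.32  0.04 10.77]
```

View pics/c2.png

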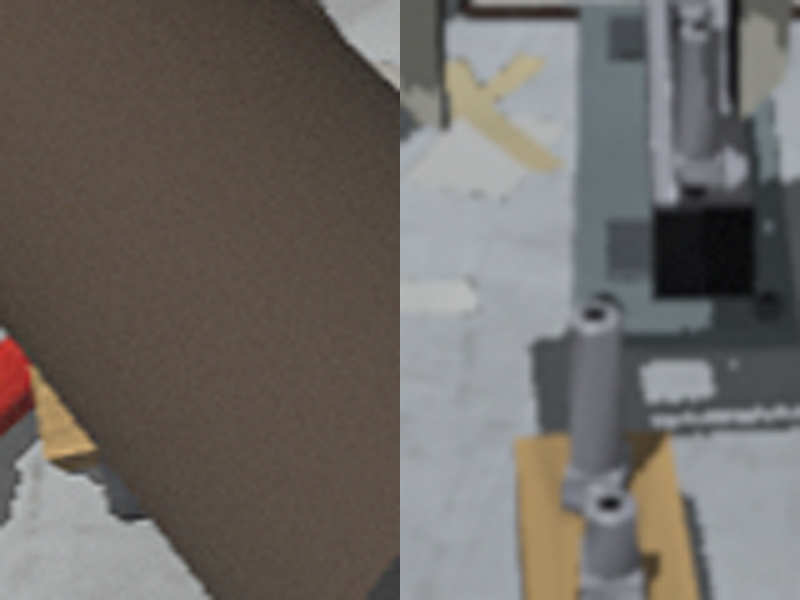

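The side view shows the open fingers (columns ~299 and ~357) straddling the long post's top (column 329); descending.

{"method": "drive_tool", "body": {"commands": [[[0, 0, 0], [0.2, 0, 4], 1], [[0, 0, 0], [0.2, 0, 7], 1], [[0, 0, 0], [0.2, 0, 9], 1], [[0, 0, 0], [0.2, 0, 10.7], 1], [[0, 0, 0], [0.2, 0, 10.7], 1], [[0, 0, 0], [0.2, 0, 10.7], -1], [[0, 0, 0], [0.2, 0, 10.7], -1], [[0, 0, 0], [0.2, 0, 10.7], -1], [[0, 0, 0], [0.2, 0, 10.7], -1], [[0, 0, 0], [0.2, 0, 10.7], -1], [[0, 0, 0], [0.2, 0, 10.7], -1], [[0, 0, 0], [0.2, 0, 10.7], -1], [[0, 0, 0], [0.2, 0, 10.7], -1], [[0, 0, 0], [0.2, 0, 10.7], -1], [[0, 0, 0], [0.2, 0, 10.7], -1], [[0, 0, 0], [0.2, 0, 10.7], -1], [[0, 0, 0], [0.2, 0, 10.7], -1], [[0, 0, 0], [0.2, 0, 10.7], -1]], "newtons": 40}}

```text
clock: 3.87
position: [0.5069, 0.2351, 0.0834]
ee_rot: [-1.868, -2.525, -0.0]
force: [-0.3, -0.7, 0.3]
width: 0.19
gripper_force: 40.0
```

```bash
python3 - <<'E'
from h import *
st()
E
```

```text
t 3.8667 p [0.5069 0.2351 0.0834] yaw_y 17.01 zax [-3.e-04  2.e-04 -1.e+00] F [-0.29 -0.71  0.33] w 0.19 g 39.99174680560827 q7 -0.6
```

{"method": "drive_tool", "body": {"commands": [[[0, 0, 0], [0, 0, -2], -1], [[0, 0, 0], [0, 0, -4], -1], [[0, 0, 0], [0, 0, -7], -1], [[0, 0, 0], [0, 0, -10], -1], [[0, 0, 0], [0, 0, -12.5], -1], [[0, 0, 0], [0, 0, -12.5], -1], [[0, 0, 0], [0, 0, -12.5], -1]]}}

```text
clock: 4.45
position: [0.5075, 0.2354, 0.2096]
ee_rot: [1.868, 2.524, 0.004]
force: [-0.2, 0.1, -2.7]
width: 0.191
gripper_force: 40.0
```

```bash
python3 - <<'E'
from h import *
to([.535,-.111,.205],11.6)
cv2.imwrite('pics/c3.png',cv2.resize(cams.get_image('side')[170:320,260:420],None,fx=4,fy=4,interpolation=cv2.INTER_CUBIC))
E
```

```text
t 4.45 p [0.5075 0.2354 0.2096] yaw_y 17.0 zax [ 0.0023  0.0012 -1.    ] F [-0.22  0.11 -2.73] w 0.191 g 39.9903822876513 q7 -0.5
-> [0.535, -0.111, 0.205] turn [ 0.0026 -0.0006  0.0942] shift cm [-33.93  -7.5    0.42]
```

View pics/c3.png

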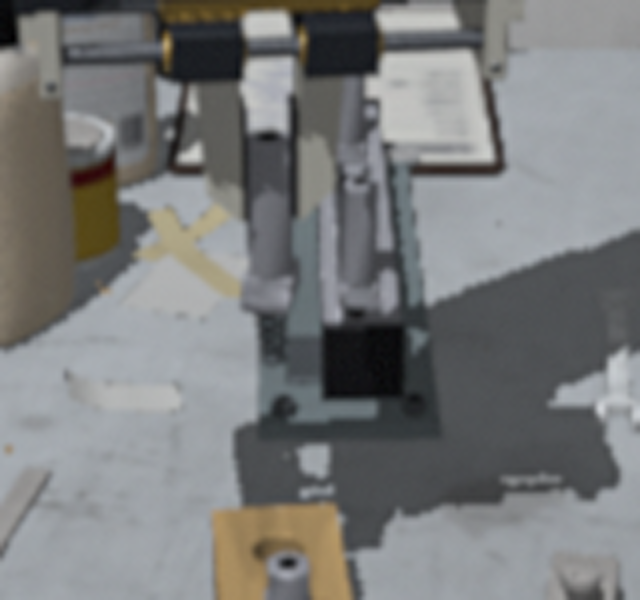

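{"method": "drive_tool", "body": {"commands": [[[0.002, 0, 0.094], [-33.9, -7.5, 0.4], -1], [[0.002, 0, 0.094], [-33.9, -7.5, 0.4], -1], [[0.002, 0, 0.094], [-33.9, -7.5, 0.4], -1], [[0.002, 0, 0.094], [-33.9, -7.5, 0.4], -1], [[0.002, 0, 0.094], [-33.9, -7.5, 0.4], -1], [[0.002, 0, 0.094], [-33.9, -7.5, 0.4], -1], [[0.002, 0, 0.094], [-33.9, -7.5, 0.4], -1], [[0.002, 0, 0.094], [-33.9, -7.5, 0.4], -1], [[0.002, 0, 0.094], [-33.9, -7.5, 0.4], -1], [[0.002, 0, 0.094], [-33.9, -7.5, 0.4], -1], [[0.002, 0, 0.094], [-33.9, -7.5, 0.4], -1], [[0.002, 0, 0.094], [-33.9, -7.5, 0.4], -1], [[0.002, 0, 0.094], [-33.9, -7.5, 0.4], -1], [[0.002, 0, 0.094], [-33.9, -7.5, 0.4], -1], [[0.002, 0, 0.094], [-33.9, -7.5, 0.4], -1], [[0.002, 0, 0.094], [-33.9, -7.5, 0.4], -1]]}}

```text
clock: 5.83
position: [0.5345, -0.1103, 0.2044]
ee_rot: [-1.983, -2.435, 0.002]
force: [0.3, -0.6, -1.8]
width: 0.192
gripper_force: 40.0
```

```bash
python3 - <<'E'
from h import *
to([.535,-.111,.135],11.6)
a=cv2.imread('pics/top0.png');c=a[215:295,315:490]
# side-view tops in initial picture
b=cv2.imread('pics/side0.png')
cv2.imwrite('pics/c4.png',np.vstack([cv2.resize(b[175:275,315:375],None,fx=6,fy=6,interpolation=cv2.INTER_CUBIC)]))
for p in((.516,-.0178,.1075),(.5542,-.2041,.1075)):print(proj('side',p))
E
```

```text
t 5.8333 p [ 0.5345 -0.1103  0.2044] yaw_y 11.7 zax [-1.9e-03 -2.0e-04 -1.0e+00] F [ 0.27 -0.58 -1.78] w 0.192 g 39.990575574338436 q7 0.1
-> [0.535, -0.111, 0.135] turn [-0.002  -0.0002  0.0018] shift cm [-0.08  0.05  6.94]
[348.98721032 215.36587673]
[346.84078686 183.00923184]
```

View pics/c4.png

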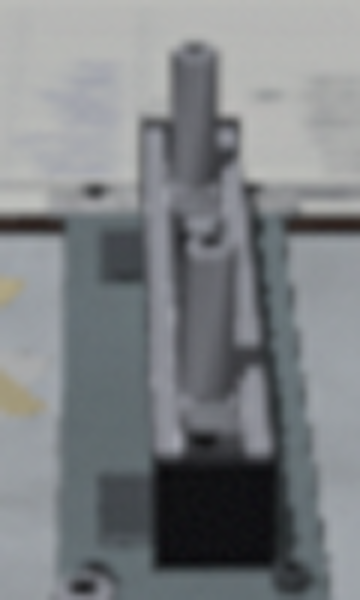

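{"method": "drive_tool", "body": {"commands": [[[-0.002, 0, 0.002], [0, -0.05, 3], -1], [[-0.002, 0, 0.002], [0, -0.05, 6], -1], [[-0.002, 0, 0.002], [0, -0.05, 7.5], -1], [[-0.002, 0, 0.002], [0, -0.05, 8.2], -1], [[-0.002, 0, 0.002], [0, -0.05, 8.2], -1], [[-0.002, 0, 0.002], [0, -0.05, 8.2], -1]]}}

```text
clock: 6.33
position: [0.5343, -0.1109, 0.123]
ee_rot: [1.987, 2.433, 0.001]
force: [1.6, 0.2, -1.3]
width: 0.193
gripper_force: 40.0
```

```bash
python3 - <<'E'
from h import *
to([.534,-.111,.096],11.6)
b=cams.get_image('side')
cv2.imwrite('pics/c5.png',cv2.resize(b[160:270,300:400],None,fx=5,fy=5,interpolation=cv2.INTER_CUBIC))
E
```

```text
t 6.3333 p [ 0.5343 -0.1109  0.123 ] yaw_y 11.54 zax [ 5.e-04  3.e-04 -1.e+00] F [ 1.64  0.16 -1.31] w 0.193 g 39.99055149033666 q7 0.04
-> [0.534, -0.111, 0.096] turn [ 0.0006 -0.0002 -0.0011] shift cm [-0.01 -0.03  2.7 ]
```

View pics/c5.png

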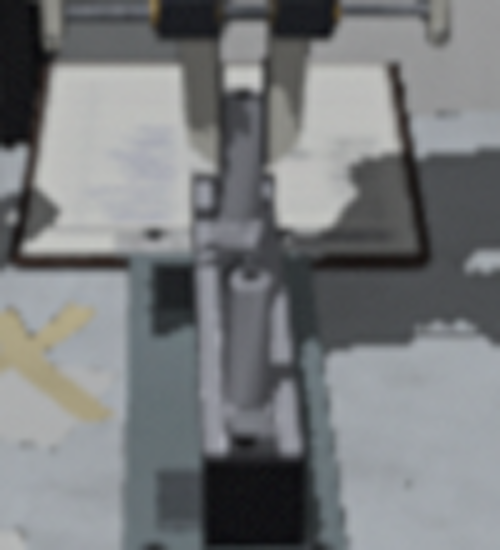

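{"method": "drive_tool", "body": {"commands": [[[0, 0, 0], [0, 0, 0.7], -1], [[0, 0, 0], [0, 0, 1.1], -1], [[0, 0, 0], [0, 0, 1.1], -1], [[0, 0, 0], [0, 0, 1.1], -1]]}}

```text
clock: 6.72
position: [0.5337, -0.1112, 0.1113]
ee_rot: [-1.987, -2.433, 0.0]
force: [0.7, 0.2, -2.0]
width: 0.191
gripper_force: 40.0
```

{"method": "drive_tool", "body": {"commands": [[[0, 0, 0], [0, 0, 0.7], -1], [[0, 0, 0], [0, 0, 1.4], -1], [[0, 0, 0], [0, 0, 1.6], -1], [[0, 0, 0], [0, 0, 1.6], -1], [[0, 0, 0], [0, 0, 1.6], -1]]}}

```text
clock: 7.13
position: [0.5336, -0.1111, 0.095]
ee_rot: [-1.987, -2.433, 0.0]
force: [-0.2, -0.5, -1.5]
width: 0.191
gripper_force: 40.0
```

```bash
python3 - <<'E'
from h import *
to([.534,-.111,.092],11.6)
E
```

```text
t 7.1333 p [ 0.5336 -0.1111  0.095 ] yaw_y 11.52 zax [-7.e-04  4.e-04 -1.e+00] F [-0.18 -0.5  -1.45] w 0.191 g 39.99028388410807 q7 0.01
-> [0.534, -0.111, 0.092] turn [-0.0006 -0.0005 -0.0014] shift cm [-0.    0.04  0.3 ]
```

{"method": "drive_tool", "body": {"commands": [[[0, 0, 0], [0, 0, 0.2], -1], [[0, 0, 0], [0, 0, 0.4], -1], [[0, 0, 0], [0, 0, 0.5], -1], [[0, 0, 0], [0, 0, 0.5], -1]]}}

```text
clock: 7.47
position: [0.5336, -0.1112, 0.0901]
ee_rot: [-1.987, -2.433, 0.0]
force: [-0.5, 0.2, -2.2]
width: 0.191
gripper_force: 40.0
```

{"method": "drive_tool", "body": {"commands": [[[0, 0, 0], [0, 0, 0.1], -1], [[0, 0, 0], [0, 0, 0.1], -1]]}}

```text
clock: 7.63
position: [0.5339, -0.1112, 0.0894]
ee_rot: [-1.988, -2.433, -0.0]
force: [0.1, 0.2, -1.4]
width: 0.19
gripper_force: 40.0
```

{"method": "drive_tool", "body": {"commands": [[[0, 0, 0], [0, 0, 0.1], -1], [[0, 0, 0], [0, 0, 0.1], -1]]}}

```text
clock: 7.8
position: [0.5341, -0.1112, 0.089]
ee_rot: [1.987, 2.432, 0.0]
force: [-1.7, -0.5, 6.2]
width: 0.195
gripper_force: 40.0
```

```bash
python3 - <<'E'
from h import *
s,M=st(); print(M.T@s['ft_torque'],M.T@s['force'])
E
```

```text
t 7.8 p [ 0.5341 -0.1112  0.089 ] yaw_y 11.51 zax [ 7.e-04 -2.e-04 -1.e+00] F [-1.67 -0.5   6.16] w 0.195 g 40.00392811372876 q7 0.01
[ 0.40231784  0.06576364 -0.02946631] [-0.16182186 -1.73188105 -6.15831429]
```

{"method": "drive_tool", "body": {"commands": [[[0, 0, 0], [0, 0, -0.1], -1], [[0, 0, 0], [0, 0, -0.15], -1], [[0, 0, 0], [0, 0, -0.15], -1]]}}

```text
clock: 8.05
position: [0.5338, -0.1112, 0.0899]
ee_rot: [-1.988, -2.433, -0.0]
force: [-0.8, -0.4, -1.2]
width: 0.189
gripper_force: 40.0
```

```bash
python3 - <<'E'
from h import *
s,M=st(); print(M.T@s['ft_torque'],M.T@s['force'])
a,b=proj('side',(.5343,-.1109,.0896)),proj('side',(.5343-.002,-.1109,.0896));print(a,b)
E
```

```text
t 8.05 p [ 0.5338 -0.1112  0.0899] yaw_y 11.51 zax [ 1.e-04  2.e-04 -1.e+00] F [-0.84 -0.44 -1.25] w 0.189 g 39.99026980251074 q7 0.01
[-0.08076233 -0.0170648   0.0059264 ] [-0.26088392 -0.91466184  1.24581776]
[348.1368725  205.27997222] [348.99461644 205.34190702]
```

{"method": "drive_tool", "body": {"commands": [[[0, 0, 0], [0, 0.12, 0], -1], [[0, 0, 0], [0, 0.12, 0], -1], [[0, 0, 0], [0, 0.12, 0.08], -1], [[0, 0, 0], [0, 0.12, 0.12], -1], [[0, 0, 0], [0, 0.12, 0.12], -1]]}}

```text
clock: 8.47
position: [0.5353, -0.111, 0.0892]
ee_rot: [1.987, 2.433, 0.0]
force: [-0.7, -0.4, 4.9]
width: 0.189
gripper_force: 40.0
```

```bash
python3 - <<'E'
from h import *
s,M=st(); print(M.T@s['ft_torque'],M.T@s['force'])
E
```

```text
t 8.4667 p [ 0.5353 -0.111   0.0892] yaw_y 11.51 zax [ 6.e-04 -1.e-04 -1.e+00] F [-0.67 -0.38  4.9 ] w 0.189 g 39.99731021001935 q7 0.01
[0.24239244 0.05089597 0.00044037] [-0.23626757 -0.73125143 -4.90270213]
```

{"method": "drive_tool", "body": {"commands": [[[0, 0, 0], [0, 0.06, -0.1], -1], [[0, 0, 0], [0, 0.12, -0.1], -1], [[0, 0, 0], [0, 0.12, -0.05], -1], [[0, 0, 0], [0, 0.12, 0], -1], [[0, 0, 0], [0, 0.12, 0], -1]]}}

```text
clock: 8.88
position: [0.5364, -0.1108, 0.0891]
ee_rot: [1.987, 2.433, 0.0]
force: [-1.2, -0.1, 7.0]
width: 0.193
gripper_force: 40.0
```

```bash
python3 - <<'E'
from h import *
s,M=st(); print(M.T@s['ft_torque'],M.T@s['force'])
E
```

```text
t 8.8833 p [ 0.5364 -0.1108  0.0891] yaw_y 11.51 zax [ 5.e-04 -2.e-04 -1.e+00] F [-1.24 -0.06  6.97] w 0.193 g 39.998456351459026 q7 0.0
[0.26503637 0.02242996 0.00883773] [ 0.18672965 -1.22827569 -6.97118438]
```

{"method": "drive_tool", "body": {"commands": [[[0, 0, 0], [0, 0, -0.15], -1], [[0, 0, 0], [0, -0.3, -0.15], -1], [[0, 0, 0], [0, -0.4, -0.15], -1], [[0, 0, 0], [0, -0.4, -0.1], -1], [[0, 0, 0], [0, -0.4, -0.05], -1], [[0, 0, 0], [0, -0.4, 0], -1], [[0, 0, 0], [0, -0.4, 0], -1]]}}

```text
clock: 9.47
position: [0.5321, -0.1116, 0.0891]
ee_rot: [-1.987, -2.433, 0.001]
force: [-3.0, 0.4, 7.0]
width: 0.191
gripper_force: 40.0
```

```bash
python3 - <<'E'
from h import *
s,M=st(); print(M.T@s['ft_torque'],M.T@s['force'])
b=cams.get_image('side')
cv2.imwrite('pics/c6.png',cv2.resize(b[170:260,310:390],None,fx=6,fy=6,interpolation=cv2.INTER_CUBIC))
E
```

```text
t 9.4667 p [ 0.5321 -0.1116  0.0891] yaw_y 11.51 zax [-3.e-04 -2.e-04 -1.e+00] F [-2.99  0.38  7.04] w 0.191 g 40.02298146486282 q7 0.01
[0.7824709  0.00956314 0.04489135] [ 0.97076708 -2.85145995 -7.035479  ]
```

View pics/c6.png

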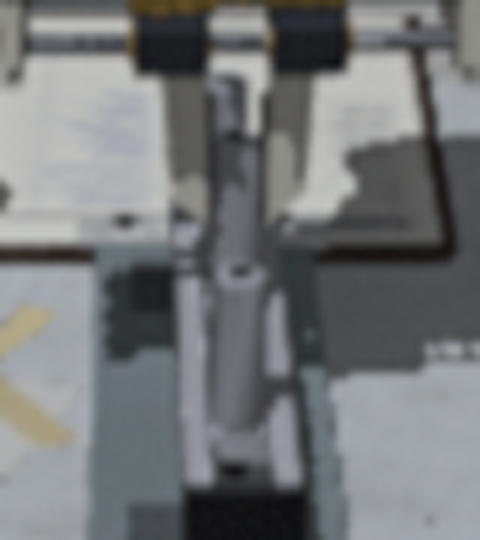

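{"method": "drive_tool", "body": {"commands": [[[0, 0, 0], [0, 0, -0.15], -1], [[0, 0, 0], [0, 0, -0.2], -1], [[0, 0, 0], [0, 0.15, -0.2], -1], [[0, 0, 0], [0, 0.15, -0.2], -1]]}}

```text
clock: 9.85
position: [0.534, -0.1111, 0.0906]
ee_rot: [-1.987, -2.433, -0.001]
force: [0.0, -0.2, -2.0]
width: 0.192
gripper_force: 40.0
```

```bash
python3 - <<'E'
from h import *
s,M=st(); print(M.T@s['ft_torque'],M.T@s['force'])
a=cv2.cvtColor(cv2.imread('pics/top0.png'),cv2.COLOR_BGR2GRAY).astype(float)
# rail line in image at z .0507 predicted: axis through mid, direction 101.6
z=.0507; th=np.radians(101.6);ax=np.array([np.cos(th),np.sin(th),0]);n=np.array([np.sin(th),-np.cos(th),0])
mid=np.array([.5345,-.111,z])
off=np.arange(-30,30,.5)/1000
from scipy.ndimage import map_coordinates as mc
def samp(y):
    P=[proj('top',mid+ax*y+n*o) for o in off];P=np.array(P);return mc(a,[P[:,1],P[:,0]],order=1)
ys=np.arange(-.14,.141,.005);I=np.array([samp(y) for y in ys])
cv2.imwrite('/tmp/rect.png',I)
for lo,hi in((-26,-14),(6,26)):  pass
d=np.gradient(I,axis=1)
for y,row,dr in zip(ys,I,d):
    res=[]
    for lo,hi,sg in((-26,-16,1),(-15,-6,-1),(6,15,1),(16,26,-1)):
        m=(off*1e3>=lo)&(off*1e3<=hi); w=np.clip(sg*dr[m],0,None)**2; res.append((off[m]*1e3@w)/w.sum() if w.sum()>0 else 0)
    print(round(y*1e3),np.round(res,1))
E
```

```text
t 9.85 p [ 0.534  -0.1111  0.0906] yaw_y 11.51 zax [ 3.e-04  4.e-04 -1.e+00] F [ 0.01 -0.2  -2.  ] w 0.192 g 39.990543108433485 q7 0.01
[-0.09839415  0.02177326 -0.00241459] [-0.20094214 -0.0350819   1.99527222]Traceback (most recent call last):
  File "<stdin>", line 11, in <module>
  File "<stdin>", line 10, in samp
  File "h.py", line 9, in proj
    c=cams.camera_info(n);p=np.array(c['camera_matrix'])@(np.array(c['R'])@np.array(X)+np.array(c['t']).ravel()); return p[:2]/p[2]
ValueError: time passes only in moves, steps and waits
```

```bash
sed -i 's/^from cell.*/&\nimport functools/; s/cams.camera_info(n)/ci(n)/g' h.py; sed -i 's/^def ray/ci=functools.lru_cache(None)(cams.camera_info)\ndef ray/' h.py
cat > edge.py <<'E'
from h import *
from scipy.ndimage import map_coordinates as mc
a=cv2.cvtColor(cv2.imread('pics/top0.png'),cv2.COLOR_BGR2GRAY).astype(float)
z=.0507; th=np.radians(101.6);ax=np.array([np.cos(th),np.sin(th),0]);n=np.array([np.sin(th),-np.cos(th),0])
mid=np.array([.5345,-.111,z]);off=np.arange(-30,30,.5)/1000
ys=np.arange(-.14,.141,.005);I=[]
for y in ys:
    P=np.array([proj('top',mid+ax*y+n*o) for o in off]);I.append(mc(a,[P[:,1],P[:,0]],order=1))
d=np.gradient(np.array(I),axis=1);R=[]
for dr in d:
    res=[]
    for lo,hi,sg in((-26,-16,1),(-15,-6,-1),(6,15,1),(16,26,-1)):
        m=(off*1e3>=lo)&(off*1e3<=hi); w=np.clip(sg*dr[m],0,None)**2; res.append((off[m]*1e3@w)/(w.sum()+1e-9))
    R.append(res)
R=np.array(R)
for k in range(4):
    y=ys*1e3;ok=np.ones(len(y),bool)
    for _ in range(5):
        p=np.polyfit(y[ok],R[ok,k],1);r=R[:,k]-np.polyval(p,y);ok=abs(r)<max(.6,2*np.median(abs(r)))
    print(k,'off@0 %.2f mm, slope %.2f deg, n %d, rms %.2f'%(p[1],np.degrees(p[0]),ok.sum(),r[ok].std()))
print(np.round(R[::4],1))
E
python3 edge.py
```

```text
0 off@0 -18.15 mm, slope -0.22 deg, n 49, rms 0.32
1 off@0 -9.28 mm, slope 0.20 deg, n 43, rms 0.75
2 off@0 13.05 mm, slope -0.19 deg, n 52, rms 0.46
3 off@0 21.34 mm, slope -0.18 deg, n 49, rms 0.42
[[-18.1  -8.7  13.7  21.3]
 [-20.7 -11.7  11.3  21.5]
 [-18.  -10.9  14.2  21.5]
 [-18.1  -8.7  14.   20.8]
 [-17.9  -8.6  13.8  21.1]
 [-17.9  -8.8  13.2  21. ]
 [-17.9  -8.6  13.6  20.4]
 [-17.9  -8.7  13.6  20.7]
 [-17.9  -8.7  13.   20.6]
 [-17.9 -11.4  13.   21. ]
 [-18.   -8.7  12.1  21. ]
 [-18.2 -14.8  10.6  21. ]
 [-18.3  -7.9  12.7  21. ]
 [-18.3  -9.3  11.9  21. ]
 [-18.3 -10.7  11.9  21.2]]
```

{"method": "drive_tool", "body": {"commands": [[[0, 0, 0], [0, 0.02, 0.1], -1], [[0, 0, 0], [0, 0.02, 0.18], -1], [[0, 0, 0], [0, 0.04, 0.18], -1], [[0, 0, 0], [0, 0.06, 0.18], -1], [[0, 0, 0], [0, 0.08, 0.18], -1]]}}

```text
clock: 10.27
position: [0.5344, -0.1111, 0.0891]
ee_rot: [-1.988, -2.433, 0.0]
force: [-2.2, -0.6, 5.5]
width: 0.192
gripper_force: 40.0
```

{"method": "drive_tool", "body": {"commands": [[[0, 0, 0], [0, 0.03, 0], -1], [[0, 0, 0], [0, 0.06, 0], -1], [[0, 0, 0], [0, 0.08, 0], -1]]}}

```text
clock: 10.52
position: [0.5346, -0.1111, 0.089]
ee_rot: [-1.987, -2.432, 0.002]
force: [-4.5, -1.2, 7.0]
width: 0.189
gripper_force: 40.0
```

{"method": "drive_tool", "body": {"commands": [[[0, 0, 0], [0, 0, -0.15], -1], [[0, 0, -0.035], [0, -0.04, -0.15], -1], [[0, 0, -0.035], [0, -0.04, -0.15], -1], [[0, 0, -0.035], [0, -0.04, -0.08], -1], [[0, 0, -0.035], [0, -0.04, -0.04], -1], [[0, 0, -0.035], [0, -0.04, 0], -1], [[0, 0, -0.035], [0, -0.04, 0], -1]]}}

```text
clock: 11.1
position: [0.535, -0.111, 0.0891]
ee_rot: [1.945, 2.467, 0.0]
force: [-1.1, -0.4, 4.2]
width: 0.192
gripper_force: 40.0
```

{"method": "drive_tool", "body": {"commands": [[[0, 0, 0], [0, 0, -0.15], -1], [[0, 0, 0.07], [0, 0, -0.15], -1], [[0, 0, 0.07], [0, 0, -0.15], -1], [[0, 0, 0.07], [0, 0, -0.08], -1], [[0, 0, 0.07], [0, 0, -0.04], -1], [[0, 0, 0.07], [0, 0, 0], -1], [[0, 0, 0.07], [0, 0, 0], -1]]}}

```text
clock: 11.68
position: [0.535, -0.111, 0.0892]
ee_rot: [2.028, 2.399, 0.0]
force: [-1.7, -0.2, 5.1]
width: 0.19
gripper_force: 40.0
```

{"method": "drive_tool", "body": {"commands": [[[0, 0, -0.035], [0, 0, -0.5], -1], [[0, 0, -0.035], [0, 0, -1.5], -1], [[0, 0, -0.035], [0, 0, -1.5], -1], [[0, 0, -0.035], [0, 0, -1.5], -1]]}}

```text
clock: 12.02
position: [0.5354, -0.111, 0.1045]
ee_rot: [1.988, 2.432, 0.001]
force: [0.4, 1.3, -2.0]
width: 0.197
gripper_force: 40.0
```

```bash
python3 - <<'E'
from h import *
st()
b=cams.get_image('side');cv2.imwrite('/tmp/s_hover.png',b)
g=cv2.cvtColor(b,cv2.COLOR_BGR2GRAY)
P0=[.535,-.111]
for z in(.085,.08,.075,.065,.06,.05):
    u,v=proj('side',P0+[z+.0]); print(z,round(u,1),round(v,1),g[int(round(v)),334:364])
b0=cv2.cvtColor(cv2.imread('pics/side0.png'),cv2.COLOR_BGR2GRAY)
print('near')
for z in(.1,.09,.08,.07):
    u,v=proj('side',[.516,-.0178,z]);print(z,round(u,1),round(v,1),b0[int(round(v)),334:366])
print('far')
for z in(.1,.09,.08):
    u,v=proj('side',[.5542,-.2041,z]);print(z,round(u,1),round(v,1),b0[int(round(v)),334:366])
E
```

```text
t 12.0167 p [ 0.5354 -0.111   0.1045] yaw_y 11.47 zax [ 0.0014  0.     -1.    ] F [ 0.42  1.27 -1.97] w 0.197 g 39.99040028080344 q7 0.02
0.085 347.8 207.1 [157 162 167 161 122 130 146 151 152 123 107 109 109 107 102  93  83  70
  66  67  66  60  55  56  69  87  93  95  92  83]
0.08 347.8 209.1 [156 153 156 152 123 124 139 134 106  97 104 108 108 105  98  88  77  69
  70  69  69  70  78  83  84  84  82  83  82  82]
0.075 347.8 211.0 [114 113 114 112  99  86  84  85  91 114 123 118 106  95  91  96  99  99
  84  72  67  67  62  60  61  60  59  61  63  61]
0.065 347.8 215.0 [ 31  34  33  29  47  94 133 140 125 116 116 119 133 138 108  78  74  93
 120 116  89  69  60  55  53  53  53  55  62  72]
0.06 347.8 216.9 [ 34  34  32  29  49  98 136 147 135 103  77  76 102 127 131 129 130 131
 123 101  87 106  98  69  53  52  53  55  63  72]
0.05 347.8 220.8 [ 39  37  39  35  47  92 134 148 146 119  83  74  88 101 106 105 109 109
  98  88 115 141 139  96  58  52  53  52  56  67]
near
0.1 349.0 218.6 [ 69  69  69  68  70  96 131 144 141 112  78  68  81  97 101 102 104 105
  99  85 104 132 125  82 
[... 223 characters left out ...]
127 140 145 149 109  82  93 103 105 106 107 100
  86  79 110 135 138 114  71  61  97 113 113 118 144 156]
0.07 348.9 231.2 [109 109 110 109 107 103 129 140 141 135  97  82  97 106 108 107 102  94
  80  80 115 133 138 130  89  62  87 108 112 109 111 141]
far
0.1 346.8 185.9 [175 178 181 178 177 178 181 184 176 132  94  96 102 104 106  99  96 140
 174 182 182 181 182 181 181 182 181 181 181 181 181 181]
0.09 346.8 189.7 [174 177 180 180 178 180 181 183 176 135 101  99 103 105 106  93  91 139
 175 184 183 181 177 170 162 158 160 165 173 177 176 172]
0.08 346.8 193.5 [172 177 180 176 167 166 169 171 165 132 105 101 104 105 101  90  88 136
 171 178 179 182 183 183 182 182 182 182 183 182 180 177]
```

{"method": "drive_tool", "body": {"commands": [[[0, 0, 0], [0, -0.23, 0], -1], [[0, 0, 0], [0, -0.23, 0.7], -1], [[0, 0, 0], [0, -0.23, 1.2], -1], [[0, 0, 0], [0, -0.23, 1.4], -1], [[0, 0, 0], [0, -0.23, 1.5], -1], [[0, 0, 0], [0, -0.23, 1.56], -1], [[0, 0, 0], [0, -0.23, 1.56], -1]]}}

```text
clock: 12.65
position: [0.5325, -0.1114, 0.0888]
ee_rot: [-1.987, -2.433, 0.001]
force: [-3.8, -0.6, 13.5]
width: 0.192
gripper_force: 40.1
```

{"method": "drive_tool", "body": {"commands": [[[0, 0, 0], [0, 0, -0.1], -1], [[0, 0, 0], [0, 0, -0.1], -1], [[0, 0, 0], [0, 0, -0.1], -1]]}}

```text
clock: 12.9
position: [0.5325, -0.1114, 0.0891]
ee_rot: [-1.987, -2.433, 0.0]
force: [-0.7, -0.2, 3.8]
width: 0.193
gripper_force: 40.0
```

```bash
python3 - <<'E'
from h import *
s,M=st()
for k in range(3):
    cams.get_image('side'); s=readout.observe(); print(np.round(s['position'],4),np.round(M.T@s['force'],2),np.round(M.T@s['ft_torque'],3))
b=cv2.imread('/tmp/s_hover.png')
cv2.imwrite('pics/c7.png',cv2.resize(b[165:245,315:385],None,fx=7,fy=7,interpolation=cv2.INTER_LANCZOS4))
E
```

```text
t 12.9 p [ 0.5325 -0.1114  0.0891] yaw_y 11.51 zax [-4.e-04  2.e-04 -1.e+00] F [-0.67 -0.25  3.81] w 0.193 g 40.001493617892265 q7 0.01
[ 0.5325 -0.1114  0.0892] [ 0.41 -1.01 -3.66] [0.323 0.015 0.015]
[ 0.5325 -0.1114  0.0892] [-0.61 -0.59 -3.47] [ 0.358 -0.078 -0.005]
[ 0.5325 -0.1114  0.0892] [-0.11 -2.08 -3.66] [ 0.327 -0.004  0.06 ]
```

View pics/c7.png

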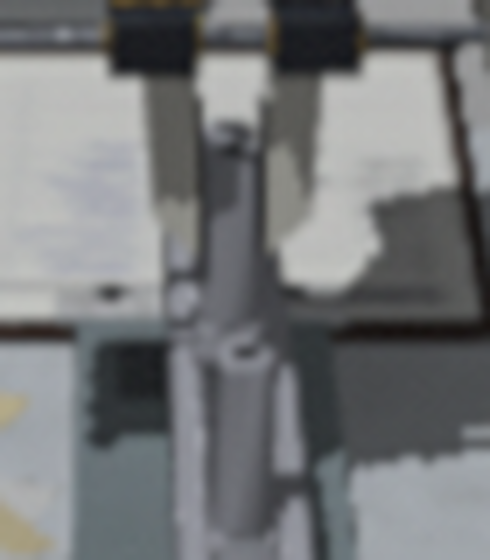

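{"method": "drive_tool", "body": {"commands": [[[0, 0, 0], [0, 0, -0.3], -1], [[0, 0, 0], [0, 0, -1], -1], [[0, 0, 0], [0, 0, -1], -1]]}}

```text
clock: 13.3
position: [0.5333, -0.1113, 0.1003]
ee_rot: [1.987, 2.432, 0.002]
force: [0.3, -0.7, -2.3]
width: 0.193
gripper_force: 40.0
```

```bash
sed -e "s/pics\/top0/pics\/side0/; s/proj('top'/proj('side'/" edge.py > edge2.py; python3 edge2.py
python3 - <<'E'
from h import *
# held-post axis from hover image: left/right edges by gradient along rows, above near post
st()
g=cv2.GaussianBlur(cv2.cvtColor(cv2.imread('/tmp/s_hover.png'),cv2.COLOR_BGR2GRAY),(0,0),.5).astype(float)
for v in range(184,212,2): print(v,g[v,338:358].astype(int))
for z in (.13,.12,.11,.1,.09,.08): print(z,proj('side',[.5354,-.111,z]))
E
```

```text
0 off@0 -20.18 mm, slope -0.27 deg, n 41, rms 0.23
1 off@0 -11.50 mm, slope -0.13 deg, n 37, rms 0.53
2 off@0 11.32 mm, slope -0.23 deg, n 50, rms 0.52
3 off@0 19.55 mm, slope 0.12 deg, n 56, rms 0.67
[[-17.6 -11.3  12.5  18.2]
 [  0.  -14.1  12.6  18.4]
 [  0.  -11.6  12.1  18.7]
 [-19.2 -10.9  10.4  19.4]
 [-20.  -10.4  11.5  20.5]
 [-20.1 -10.7  10.8  20.4]
 [-20.2 -14.6  11.1  20.2]
 [-20.4 -13.7  11.1  20.3]
 [-20.1 -13.2  10.7  19.4]
 [-20.6 -12.2  10.5  19.6]
 [-20.  -11.6  11.3  20. ]
 [-20.5 -14.1  11.6  20.1]
 [-20.7 -11.   11.5  19.3]
 [-20.5 -11.3  11.1  19.1]
 [-20.9 -11.8   9.4  18.8]]
t 13.3 p [ 0.5333 -0.1113  0.1003] yaw_y 11.51 zax [ 1.4e-03  2.0e-04 -1.0e+00] F [ 0.27 -0.75 -2.3 ] w 0.193 g 39.99038714915514 q7 0.02
184 [ 89  90  92  90  83  72  97 117 115 101  80  72  87  98  79  78  89  94
  93  89]
186 [ 90  90  91  92  84  62  64  71  66  55  49  64  83  83  75 100 121 126
 111  94]
188 [ 89  90  91  92  84  60  58  65  67  68  73  84  86  66  70 114 137 139
 130 107]
190 [ 90  90  91  91  84  61  57  64  69  70  78  96  98  73  71 114 136 139
 136 120]
192 [ 9
[... 359 characters left out ...]
43 127  88  75  97 109 108 107 102  91  73  76 104 129 166
 185 188]
202 [134 127 137 133 105  73  73  96 108 108 106 100  89  75  67  69  95 150
 183 190]
204 [125  88  86  87  76  67  77  99 108 108 105  97  86  73  66  65  83 129
 168 182]
206 [119 115 133 143 139 113 102 107 109 107 103  94  83  72  66  66  64  63
  66  77]
208 [130 133 144 144 130 114 108 109 108 106 100  90  80  71  68  67  68  67
  70  72]
210 [112 103 106 103  93 100 108 109 107 101  94  87  82  78  75  71  69  69
  71  74]
0.13 [347.76269681 188.82737554]
0.12 [347.74023999 192.93491   ]
0.11 [347.71795632 197.01077491]
0.1 [347.69584379 201.0553351 ]
0.09 [347.67390045 205.06894988]
0.08 [347.65212437 209.05197302]
```

{"method": "drive_tool", "body": {"commands": [[[0, 0, 0], [0, 0, -3], -1], [[0, 0, 0], [0, 0, -5], -1], [[0, 0, 0], [0, 0, -5], -1], [[0, 0, 0], [0, 0, -5], -1], [[0, 0, 0], [0, 0, -5], -1]]}}

```text
clock: 13.72
position: [0.5321, -0.1116, 0.1487]
ee_rot: [-1.987, -2.432, 0.001]
force: [0.4, -0.2, -1.8]
width: 0.193
gripper_force: 40.0
```

```bash
python3 - <<'E'
from h import *
s,M=st()
b=cams.get_image('side');cv2.imwrite('/tmp/s_up.png',b)
g=cv2.cvtColor(b,cv2.COLOR_BGR2GRAY)
p=s['position'].copy();p[2]-=.0384
u,v=proj('side',p);print(u,v)
x0,y0=int(u)-25,int(v)-30
c=cv2.resize(b[y0:y0+50,x0:x0+50],None,fx=11,fy=11,interpolation=cv2.INTER_CUBIC);print(x0,y0)
# predicted bar-bottom/top corners for yaw offsets
for dps in (0,):
  a=np.radians(101.5+dps);X=np.array([np.cos(a),np.sin(a),0]);Y=np.array([-X[1],X[0],0])
  for zz,col in((0,(0,0,255)),(.0105,(0,255,0))):
    pts=[proj('side',p+X*.0175*i+Y*.01*j+[0,0,zz]) for i,j in((1,1),(1,-1),(-1,-1),(-1,1))];print(zz,np.round(pts,1).tolist())
    for q in pts: cv2.circle(c,tuple(int((q[k]-(x0,y0)[k]+.5)*11) for k in(0,1)),2,col,-1)
cv2.imwrite('pics/c8.png',c)
E
```

```text
t 13.7167 p [ 0.5321 -0.1116  0.1487] yaw_y 11.5 zax [-7.e-04  0.e+00 -1.e+00] F [ 0.39 -0.24 -1.76] w 0.193 g 39.99031523242593 q7 0.06
349.18096038508776 196.90883431957937
324 166
0 [[353.8, 199.9], [344.9, 199.9], [344.7, 194.0], [353.3, 194.0]]
0.0105 [[353.9, 195.5], [345.0, 195.6], [344.7, 189.8], [353.4, 189.7]]
```

View pics/c8.png

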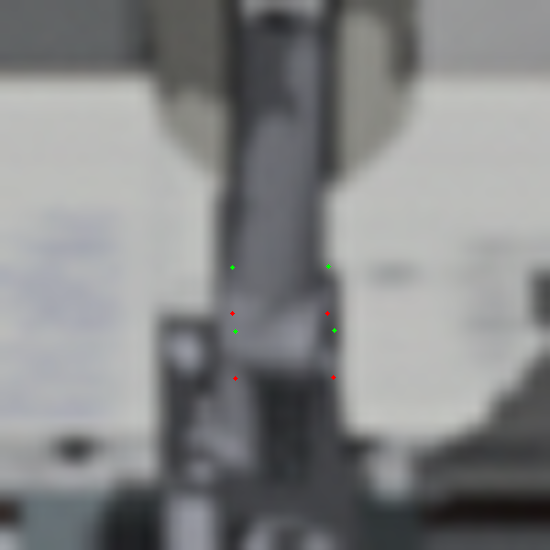

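The lifted view shows the bar's near end shifted left against its far end (columns ~349 vs ~350.5), so it is yawed clockwise by about 6° in the grip; I correct for that.

```bash
python3 - <<'E'
from h import *
to([.534,-.111,.093],17.5)
E
```

```text
t 13.7667 p [ 0.5318 -0.1115  0.1483] yaw_y 11.5 zax [-1.6e-03  3.0e-04 -1.0e+00] F [ 0.01  0.61 -2.16] w 0.192 g 39.99019615352154 q7 0.06
-> [0.534, -0.111, 0.093] turn [-0.0015 -0.0007 -0.1047] shift cm [0.   0.23 5.53]
```

{"method": "drive_tool", "body": {"commands": [[[-0.0015, 0, -0.105], [0, 0.23, 2], -1], [[-0.0015, 0, -0.105], [0, 0.23, 4], -1], [[-0.0015, 0, -0.105], [0, 0.23, 5.2], -1], [[-0.0015, 0, -0.105], [0, 0.23, 5.5], -1], [[-0.0015, 0, -0.105], [0, 0.23, 5.5], -1], [[-0.0015, 0, -0.105], [0, 0.23, 5.5], -1]]}}

```text
clock: 14.27
position: [0.535, -0.1108, 0.0944]
ee_rot: [1.857, 2.533, 0.002]
force: [-0.1, -0.0, -1.1]
width: 0.19
gripper_force: 40.0
```

```bash
python3 - <<'E'
from h import *
to([.534,-.111,.0887],17.5)
E
```

```text
t 14.2667 p [ 0.535  -0.1108  0.0944] yaw_y 17.52 zax [ 1.2e-03  8.0e-04 -1.0e+00] F [-0.12 -0.04 -1.12] w 0.19 g 39.99026270583272 q7 0.1
-> [0.534, -0.111, 0.0887] turn [ 0.0014 -0.0004  0.0003] shift cm [ 0.01 -0.1   0.57]
```

{"method": "drive_tool", "body": {"commands": [[[0.001, 0, 0], [0, -0.08, 0.2], -1], [[0.001, 0, 0], [0, -0.08, 0.4], -1], [[0.001, 0, 0], [0, -0.08, 0.5], -1], [[0.001, 0, 0], [0, -0.08, 0.55], -1], [[0.001, 0, 0], [0, -0.08, 0.55], -1]]}}

```text
clock: 14.68
position: [0.5343, -0.1112, 0.0891]
ee_rot: [1.857, 2.533, 0.001]
force: [-0.2, -0.5, 1.3]
width: 0.195
gripper_force: 40.0
```

{"method": "drive_tool", "body": {"commands": [[[0, 0, -0.03], [0, 0, 0.02], -1], [[0, 0, -0.06], [0, 0, 0.02], -1], [[0, 0, -0.06], [0, 0, 0.02], -1]]}}

```text
clock: 14.93
position: [0.5342, -0.1112, 0.0887]
ee_rot: [1.776, 2.591, 0.001]
force: [-0.7, 0.6, -0.6]
width: 0.188
gripper_force: 40.0
```

```bash
python3 - <<'E'
from h import *
s,M=st();print(M.T@s['ft_torque'],M.T@s['force'])
E
```

```text
t 14.9333 p [ 0.5342 -0.1112  0.0887] yaw_y 21.12 zax [ 8.e-04  2.e-04 -1.e+00] F [-0.72  0.63 -0.64] w 0.188 g 39.99205654487014 q7 0.15
[-0.19793387 -0.09384498 -0.02761838] [ 0.84945473 -0.44531855  0.63894229]
```

{"method": "drive_tool", "body": {"commands": [[[0, 0, 0], [0, 0, 0.05], -1], [[0, 0, 0], [0, 0, 0.05], -1]]}}

```text
clock: 15.1
position: [0.5342, -0.1112, 0.0881]
ee_rot: [1.78, 2.588, 0.001]
force: [0.2, -0.1, -1.4]
width: 0.192
gripper_force: 40.0
```

{"method": "drive_tool", "body": {"commands": [[[0, 0, 0], [0, 0, 0.05], -1], [[0, 0, 0], [0, 0, 0.05], -1]]}}

```text
clock: 15.27
position: [0.5342, -0.1111, 0.0876]
ee_rot: [1.78, 2.588, 0.001]
force: [1.9, -0.0, -0.7]
width: 0.191
gripper_force: 40.0
```

{"method": "drive_tool", "body": {"commands": [[[0, 0, 0], [0, 0, 0.1], -1], [[0, 0, 0], [0, 0, 0.2], -1], [[0, 0, 0], [0, 0, 0.3], -1], [[0, 0, 0], [0, 0, 0.4], -1], [[0, 0, 0], [0, 0, 0.4], -1]]}}

```text
clock: 15.68
position: [0.5342, -0.1111, 0.0835]
ee_rot: [1.78, 2.588, 0.001]
force: [1.6, 0.3, 1.3]
width: 0.189
gripper_force: 40.0
```

{"method": "drive_tool", "body": {"commands": [[[0, 0, 0], [0, 0, 0], -1], [[0, 0, 0], [0, 0, 0], -1], [[0, 0, 0.03], [0, 0, 0], -1], [[0, 0, 0.06], [0, 0, 0], -1], [[0, 0, 0.09], [0, 0, 0], -1], [[0, 0, 0.12], [0, 0, 0], -1], [[0, 0, 0.15], [0, 0, 0], -1], [[0, 0, 0.165], [0, 0, 0], -1], [[0, 0, 0.165], [0, 0, 0], -1]], "newtons": 8}}

```text
clock: 16.43
position: [0.5339, -0.111, 0.0834]
ee_rot: [-1.988, -2.433, -0.0]
force: [0.6, 0.2, -2.1]
width: 0.188
gripper_force: 8.0
```

```bash
python3 - <<'E'
from h import *
s,M=st();print(M.T@s['ft_torque'],M.T@s['force'])
E
```

```text
t 16.4333 p [ 0.5339 -0.111   0.0834] yaw_y 11.5 zax [ 0.e+00  4.e-04 -1.e+00] F [ 0.61  0.16 -2.07] w 0.188 g 7.99777238862589 q7 0.0
[-0.31489468  0.14089694 -0.08203953] [0.0370717  0.62875712 2.06712685]
```

{"method": "drive_tool", "body": {"commands": [[[0, 0, 0], [0, 0, 0], -1], [[0, 0, 0], [0, 0, 0], -1], [[0, 0, 0], [0, 0, 0.1], -1], [[0, 0, 0], [0, 0, 0.2], -1], [[0, 0, 0], [0, 0, 0.3], -1], [[0, 0, 0], [0, 0, 0.4], -1], [[0, 0, 0], [0, 0, 0.4], -1]], "newtons": 40}}

```text
clock: 17.02
position: [0.5341, -0.1113, 0.0795]
ee_rot: [1.987, 2.433, 0.001]
force: [0.4, -1.0, 0.3]
width: 0.18
gripper_force: 40.0
```

```bash
python3 - <<'E'
from h import *
s,M=st();print(M.T@s['ft_torque'],M.T@s['force'])
E
```

```text
t 17.0167 p [ 0.5341 -0.1113  0.0795] yaw_y 11.51 zax [ 4.e-04  2.e-04 -1.e+00] F [ 0.4  -0.99  0.34] w 0.18 g 39.998454332817346 q7 -0.0
[-0.0743941  -0.0367457   0.04220232] [-1.05170228  0.19194989 -0.34212391]
```

{"method": "drive_tool", "body": {"commands": [[[0, 0, 0], [0, 0, 0.1], -1], [[0, 0, 0], [0, 0, 0.2], -1], [[0, 0, 0], [0, 0, 0.3], -1], [[0, 0, 0], [0, 0, 0.4], -1], [[0, 0, 0], [0, 0, 0.5], -1], [[0, 0, 0], [0, 0, 0.55], -1], [[0, 0, 0], [0, 0, 0.55], -1]]}}

```text
clock: 17.6
position: [0.5342, -0.1112, 0.0741]
ee_rot: [1.987, 2.433, 0.001]
force: [-1.2, -0.6, 5.1]
width: 0.182
gripper_force: 40.0
```

{"method": "drive_tool", "body": {"commands": [[[0, 0, 0], [0, 0, 0.1], -1], [[0, 0, 0], [0, 0, 0.15], -1], [[0, 0, 0], [0, 0, 0.2], -1], [[0, 0, 0], [0, 0, 0.25], -1], [[0, 0, 0], [0, 0, 0.25], -1]]}}

```text
clock: 18.02
position: [0.5342, -0.1112, 0.0718]
ee_rot: [1.987, 2.433, 0.001]
force: [-1.9, -0.6, 6.4]
width: 0.187
gripper_force: 40.0
```

```bash
python3 - <<'E'
from h import *
s,M=st();print(M.T@s['ft_torque'],M.T@s['force'])
E
```

```text
t 18.0167 p [ 0.5342 -0.1112  0.0718] yaw_y 11.51 zax [ 8.e-04  0.e+00 -1.e+00] F [-1.87 -0.56  6.44] w 0.187 g 40.00197897199541 q7 -0.01
[ 0.3248945  -0.12647013 -0.00977487] [-0.17733228 -1.94037725 -6.44167235]
```

{"method": "drive_tool", "body": {"commands": [[[0, 0, 0], [0, 0, 0.05], -1], [[0, 0, 0], [0, 0, 0.08], -1], [[0, 0, 0], [0, 0, 0.08], -1], [[0, 0, 0], [0, 0, 0.08], -1], [[0, 0, 0.06], [0, 0, 0.08], -1], [[0, 0, 0.12], [0, 0, 0.08], -1], [[0, 0, 0.18], [0, 0, 0.08], -1], [[0, 0, 0.24], [0, 0, 0.08], -1], [[0, 0, 0.3], [0, 0, 0.08], -1], [[0, 0, 0.3], [0, 0, 0.08], -1]]}}

```text
clock: 18.85
position: [0.5348, -0.1111, 0.0713]
ee_rot: [2.332, 2.104, 0.002]
force: [-0.5, -0.1, 7.3]
width: 0.184
gripper_force: 40.0
```

```bash
python3 - <<'E'
from h import *
s,M=st();print(M.T@s['ft_torque'],M.T@s['force'])
E
```

```text
t 18.85 p [ 0.5348 -0.1111  0.0713] yaw_y -5.89 zax [ 1.9e-03  1.0e-04 -1.0e+00] F [-0.46 -0.08  7.32] w 0.184 g 40.00155743560754 q7 -0.26
[ 0.10463152 -0.173379   -0.07370831] [-0.11963914 -0.43224999 -7.32166061]
```

{"method": "drive_tool", "body": {"commands": [[[0, 0, 0.08], [0, 0, 0], -1], [[0, 0, 0.16], [0, 0, 0], -1], [[0, 0, 0.24], [0, 0, 0], -1], [[0, 0, 0.32], [0, 0, 0], -1], [[0, 0, 0.4], [0, 0, 0], -1], [[0, 0, 0.4], [0, 0, 0], -1]]}}

```text
clock: 19.35
position: [0.535, -0.111, 0.0714]
ee_rot: [2.704, 1.597, 0.003]
force: [-1.6, -0.9, 6.6]
width: 0.179
gripper_force: 40.0
```

```bash
python3 - <<'E'
from h import *
s,M=st();print(M.T@s['ft_torque'],M.T@s['force'])
E
```

```text
t 19.35 p [ 0.535  -0.111   0.0714] yaw_y -28.87 zax [ 2.3e-03  1.0e-04 -1.0e+00] F [-1.64 -0.87  6.58] w 0.179 g 40.00167197082192 q7 -0.59
[-0.03526416 -0.11042104 -0.03435311] [-1.54370434 -1.00225236 -6.58591788]
```

{"method": "drive_tool", "body": {"commands": [[[0, 0, 0.08], [-0.02, -0.03, 0], -1], [[0, 0, 0.16], [-0.03, -0.05, 0], -1], [[0, 0, 0.24], [-0.03, -0.05, 0], -1], [[0, 0, 0.32], [-0.03, -0.05, 0], -1], [[0, 0, 0.4], [-0.03, -0.05, 0], -1], [[0, 0, 0.4], [-0.03, -0.05, 0], -1]]}}

```text
clock: 19.85
position: [0.5346, -0.111, 0.0714]
ee_rot: [2.968, 1.028, 0.004]
force: [-0.2, -0.4, 6.8]
width: 0.182
gripper_force: 40.0
```

```bash
python3 - <<'E'
from h import *
s,M=st();print(M.T@s['ft_torque'],M.T@s['force'])
E
```

```text
t 19.85 p [ 0.5346 -0.111   0.0714] yaw_y -51.79 zax [ 2.6e-03  1.0e-04 -1.0e+00] F [-0.2  -0.38  6.77] w 0.182 g 40.00209892401472 q7 -0.92
[-0.09481731  0.01053025  0.00753204] [-0.37733415  0.19022443 -6.77404207]
```

Target yaw is −78.4°, so 26.6° (0.465 rad) to go.

{"method": "drive_tool", "body": {"commands": [[[0, 0, 0.08], [0, 0, 0], -1], [[0, 0, 0.16], [0, 0, 0], -1], [[0, 0, 0.24], [0, 0, 0], -1], [[0, 0, 0.32], [0, 0, 0], -1], [[0, 0, 0.4], [0, 0, 0], -1], [[0, 0, 0.44], [0, 0, 0], -1], [[0, 0, 0.465], [0, 0, 0], -1], [[0, 0, 0.465], [0, 0, 0], -1], [[0, 0, 0.465], [0, 0, 0], -1]]}}

```text
clock: 20.6
position: [0.5342, -0.1109, 0.0713]
ee_rot: [-3.125, -0.325, -0.003]
force: [-0.1, 0.7, 8.0]
width: 0.185
gripper_force: 40.0
```

```bash
python3 - <<'E'
from h import *
s,M=st();print(M.T@s['ft_torque'],M.T@s['force'])
to(s['position'],-78.4)
E
```

```text
t 20.6 p [ 0.5342 -0.1109  0.0713] yaw_y -78.13 zax [ 1.8e-03  2.0e-04 -1.0e+00] F [-0.07  0.71  8.05] w 0.185 g 40.0014524278231 q7 -1.3
[ 0.1180937  -0.16454204 -0.08245338] [ 0.09487486 -0.70845055 -8.044991  ]
t 20.6 p [ 0.5342 -0.1109  0.0713] yaw_y -78.13 zax [ 1.8e-03  2.0e-04 -1.0e+00] F [-0.07  0.71  8.05] w 0.185 g 40.0014524278231 q7 -1.3
-> [ 0.53417038 -0.11090851  0.07129622] turn [ 0.0001 -0.0018  0.0047] shift cm [0. 0. 0.]
```

{"method": "drive_tool", "body": {"commands": [[[0, -0.002, 0.005], [0, 0, -0.05], -1], [[0, -0.002, 0.005], [0, 0, -0.1], -1], [[0, -0.002, 0.005], [0, 0, -0.15], -1], [[0, -0.002, 0.005], [0, 0, -0.2], -1], [[0, -0.002, 0.005], [0, 0, -0.25], -1], [[0, -0.002, 0.005], [0, 0, -0.25], -1]]}}

```text
clock: 21.1
position: [0.534, -0.111, 0.0734]
ee_rot: [-3.126, -0.317, 0.001]
force: [1.9, 0.6, 0.9]
width: 0.185
gripper_force: 40.0
```

{"method": "drive_tool", "body": {"commands": [[[0, 0, 0], [0, 0, -0.05], -1], [[0, 0, 0], [0, 0, -0.1], -1], [[0, 0, 0], [0, 0, -0.14], -1], [[0, 0, 0], [0, 0, -0.14], -1]]}}

```text
clock: 21.43
position: [0.5338, -0.1111, 0.0748]
ee_rot: [-3.126, -0.317, 0.001]
force: [3.2, 0.5, -0.5]
width: 0.182
gripper_force: 40.0
```

```bash
python3 - <<'E'
from h import *
s,M=st();print(M.T@s['ft_torque'],M.T@s['force'])
E
```

```text
t 21.4333 p [ 0.5338 -0.1111  0.0748] yaw_y -78.44 zax [-9.e-04 -1.e-04 -1.e+00] F [ 3.2   0.48 -0.54] w 0.182 g 39.999576959526166 q7 -1.3
[-0.02064267  0.99047433 -0.07059178] [3.23096389 0.17179095 0.53646855]
```

{"method": "drive_tool", "body": {"commands": [[[0, 0, 0], [0.04, 0, 0], -1], [[0, 0, 0], [0.06, 0, 0], -1], [[0, 0, 0], [0.06, 0, 0], -1]]}}

```text
clock: 21.68
position: [0.534, -0.1111, 0.0747]
ee_rot: [3.126, 0.316, -0.003]
force: [2.1, -0.2, 2.4]
width: 0.184
gripper_force: 40.0
```

```bash
python3 - <<'E'
from h import *
s,M=st();print(M.T@s['ft_torque'],M.T@s['force'])
E
```

```text
t 21.6833 p [ 0.534  -0.1111  0.0747] yaw_y -78.44 zax [-1.8e-03 -2.0e-04 -1.0e+00] F [ 2.1  -0.25  2.38] w 0.184 g 40.00002146232873 q7 -1.3
[ 0.13980311  0.61108886 -0.05310078] [ 2.00214575  0.664663   -2.38372792]
```

{"method": "drive_tool", "body": {"commands": [[[0, 0.002, 0], [0.04, 0, 0], -1], [[0, 0.002, 0], [0.06, 0, 0], -1], [[0, 0.002, 0], [0.06, 0, 0], -1]]}}

```text
clock: 21.93
position: [0.5341, -0.1111, 0.0747]
ee_rot: [-3.125, -0.316, 0.001]
force: [-1.0, -0.6, 5.4]
width: 0.18
gripper_force: 40.0
```

{"method": "drive_tool", "body": {"commands": [[[0, 0, 0], [0, 0, -0.05], -1], [[0, 0, 0], [0, 0, -0.05], -1]]}}

```text
clock: 22.1
position: [0.5342, -0.111, 0.0749]
ee_rot: [-3.125, -0.316, 0.001]
force: [0.1, -0.3, 2.3]
width: 0.183
gripper_force: 40.0
```

{"method": "drive_tool", "body": {"commands": [[[0, 0, 0], [0, 0, -0.05], -1], [[0, 0, 0], [0, 0, -0.05], -1]]}}

```text
clock: 22.27
position: [0.5342, -0.111, 0.0754]
ee_rot: [-3.125, -0.316, 0.001]
force: [0.8, 0.2, -0.8]
width: 0.177
gripper_force: 40.0
```

```bash
python3 - <<'E'
from h import *
s,M=st();print(M.T@s['ft_torque'],M.T@s['force'])
E
```

```text
t 22.2667 p [ 0.5342 -0.111   0.0754] yaw_y -78.44 zax [-6.e-04  3.e-04 -1.e+00] F [ 0.84  0.17 -0.82] w 0.177 g 39.99838780146092 q7 -1.3
[ 0.04988425  0.05972853 -0.05828146] [0.85579009 0.00411276 0.82230743]
```

{"method": "drive_tool", "body": {"commands": [[[0, 0, 0], [0, 0, -0.03], -1], [[0, 0, 0], [0, 0, -0.03], -1]]}}

```text
clock: 22.43
position: [0.5342, -0.111, 0.0757]
ee_rot: [-3.125, -0.316, 0.001]
force: [-0.1, 1.1, -1.4]
width: 0.18
gripper_force: 40.0
```

```bash
python3 - <<'E'
from h import *
s,M=st();print(M.T@s['ft_torque'],M.T@s['force'])
E
```

```text
t 22.4333 p [ 0.5342 -0.111   0.0757] yaw_y -78.45 zax [-5.e-04  3.e-04 -1.e+00] F [-0.14  1.12 -1.41] w 0.18 g 39.997850940562785 q7 -1.3
[ 0.04227573 -0.06619998 -0.11258804] [ 0.08490804 -1.12950886  1.41439296]
```

{"method": "drive_tool", "body": {"commands": [[[0, 0, 0], [0, 0, -0.03], -1], [[0, 0, 0], [0, 0, -0.03], -1], [[0, 0, 0], [0, 0, -0.03], -1]]}}

```text
clock: 22.68
position: [0.5342, -0.1109, 0.076]
ee_rot: [-3.125, -0.316, 0.001]
force: [-0.5, 0.1, -4.1]
width: 0.183
gripper_force: 40.0
```

{"method": "drive_tool", "body": {"commands": [[[0, 0, 0], [0, 0, 0.03], -1], [[0, 0, 0], [0, 0, 0.03], -1], [[0, 0, 0], [0, 0, 0.03], -0.5], [[0, 0, 0], [0, 0, 0.03], -0.5], [[0, 0, 0], [0, 0, 0.03], -0.4], [[0, 0, 0], [0, 0, 0.03], -0.2], [[0, 0, 0], [0, 0, 0.03], 0], [[0, 0, 0], [0, 0, 0.03], 0], [[0, 0, 0], [0, 0, 0.03], 0]], "newtons": 10}}

```text
clock: 23.43
position: [0.5348, -0.1109, 0.076]
ee_rot: [-3.125, -0.316, -0.001]
force: [0.1, -0.2, 0.3]
width: 0.491
gripper_force: 0.0
```

{"method": "drive_tool", "body": {"commands": [[[0, 0, 0], [0, 0, -1], 0], [[0, 0, 0], [0, 0, -3], 0], [[0, 0, 0], [0, 0, -6], 0], [[0, 0, 0], [0, 0, -10], 0], [[0, 0, 0], [0, 0, -13], 0], [[0, 0, 0], [0, 0, -13], 0], [[0, 0, 0], [0, 0, -13], 0]]}}

```text
clock: 24.02
position: [0.5359, -0.1111, 0.2088]
ee_rot: [3.125, 0.316, 0.008]
force: [-0.1, -1.5, -0.3]
width: 0.497
gripper_force: 0.0
```

```bash
python3 - <<'E'
from h import *
to([.30,-.30,.25])
cv2.imwrite('/tmp/s_end.png',cams.get_image('side'))
E
```

```text
t 24.0167 p [ 0.5359 -0.1111  0.2088] yaw_y -78.44 zax [ 5.2e-03 -4.0e-04 -1.0e+00] F [-0.12 -1.47 -0.3 ] w 0.497 g 0.0 q7 -1.28
-> [0.3, -0.3, 0.25] turn [0. 0. 0.] shift cm [-26.88  13.78  -4.24]
```

{"method": "drive_tool", "body": {"commands": [[[0, 0, 0], [-26.9, 13.8, -4.2], 0], [[0, 0, 0], [-26.9, 13.8, -4.2], 0], [[0, 0, 0], [-26.9, 13.8, -4.2], 0], [[0, 0, 0], [-26.9, 13.8, -4.2], 0], [[0, 0, 0], [-26.9, 13.8, -4.2], 0], [[0, 0, 0], [-26.9, 13.8, -4.2], 0], [[0, 0, 0], [-26.9, 13.8, -4.2], 0], [[0, 0, 0], [-26.9, 13.8, -4.2], 0], [[0, 0, 0], [-26.9, 13.8, -4.2], 0], [[0, 0, 0], [-26.9, 13.8, -4.2], 0]]}}

```text
clock: 24.9
position: [0.2979, -0.3, 0.2472]
ee_rot: [-3.125, -0.313, 0.001]
force: [0.7, -0.4, 0.2]
width: 0.5
gripper_force: 0.0
```

```bash
python3 - <<'E'
from h import *
for n,tops in(('top',[(369,253),(457.4,243)]),('side',[(350,215.5),(347.5,183.3)])):
    im=cams.get_image(n);a0=cv2.imread(f'pics/{n}0.png')
    p=proj(n,[.5345,-.111,.1077]);print(n,'expected',p,'midpoint of tops',np.mean(tops,0))
    u,v=map(int,np.round(tops[0]));T=a0[v-5:v+6,u-6:u+7]
    x,y=int(p[0])-14,int(p[1])-14;W=im[y:y+28,x:x+28]
    r=cv2.matchTemplate(W,T,cv2.TM_CCOEFF_NORMED);_,m,_,l=cv2.minMaxLoc(r);c=(x+l[0]+6,y+l[1]+5);print(m,c,onz(n,*c,.1077))
    d=cv2.absdiff(im,a0).max(2);print('changed cells',[(i*40,j*40,int((d[j*40:j*40+40,i*40:i*40+40]>40).sum())) for j in range(3,9) for i in range(4,13) if (d[j*40:j*40+40,i*40:i*40+40]>40).sum()>60])
    if n=='side':
        g=cv2.cvtColor(im,cv2.COLOR_BGR2GRAY)
        for z in(.105,.1,.09,.08,.07,.065,.06,.055,.052,.049):
            q=proj(n,[.5345,-.111,z]);print(z,np.round(q,1),g[int(round(q[1])),334:362])
E
```

```text
top expected [413.33896536 248.22820582] midpoint of tops [413.2 248. ]
0.8302388787269592 (413, 248) [ 0.53492866 -0.11026028  0.1077    ]
changed cells [(240, 240, 180), (400, 240, 87)]
side expected [348.10129038 197.97069199] midpoint of tops [348.75 199.4 ]
0.7031882405281067 (355, 188) [ 0.52910152 -0.17449642  0.1077    ]
changed cells [(320, 280, 330)]
0.105 [348.1 199.1] [179 182 183 170 125 126 146 149 108  77  89 117 130 124 119 125 126 111
  96  95 110 163 184 185 184 183 183 182]
0.1 [348.1 201.1] [176 180 182 169 124 127 142 139 107  80  73  86  98 104 105 107 106  90
  70  75 115 165 182 183 183 182 181 182]
0.09 [348.1 205.1] [166 168 169 158 118 127 141 139 130 119  97  93 100 103 105 107  99  80
  98 130 138 118 120 132 147 161 166 167]
0.08 [348.  209.1] [152 148 151 147 123 137 144 145 144 116  93  97 104 106 107 104  93  80
 100 132 140 124  93  96 132 146 146 144]
0.07 [348. 213.] [ 85  83  85  81  84 110 136 145 139 101  89  98 110 116 114 105  96  86
 103 129 140 134  93  54  64  99 113 107]
0.065 [348. 215.] [ 70  70  70  69  76 107 135 145 139 106  91 102 125 133 104  73  69  89
 116 115  91  73  60  61  93 110 114 112]
0.06 [348. 217.] [ 70  70  70  68  73  99 132 146 145 114  93  86 101 123 127 124 127 128
 120  99  86 103  94  64  65  98 112 106]
0.055 [348.  218.9] [ 69  69  69  68  70  97 132 143 140 115 100  85  85  96 102 102 104 107
  99  87 103 133 125  83  63  96 110 111]
0.052 [348.  220.1] [ 63  62  61  61  65  93 130 143 140 117 103  90  87  97 101 102 104 106
  97  86 109 135 132  88  64  96 111 111]
0.049 [348.  221.2] [ 66  62  61  65  71  93 129 143 139 121 113  97  90  97 102 103 106 107
  96  85 111 138 134  91  64  94 111 112]
```

```bash
python3 -c "
from cell import job
print(job.sign_off())"
```

```text
the job is handed in; nothing more can be done
None
```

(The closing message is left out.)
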